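Pop the sample-port hatch

ROBOT

A 7-joint arm with a two-finger parallel gripper is mounted at the origin on the work surface. World frame = base frame: x ahead of the robot, y to its left, z up, the work surface at z = 0. Lengths are in m, angles in rad, forces in N, time in s.
With the tool pointing down it reaches from about 0.425 to 0.95 m from the base axis. Payload 4.7 kg.
Tool frame: the origin (TCP) lies midway between the tips of the shut fingers; the grasp point (between the pads) lies 19 mm behind it; z points along the fingers, y is the direction in which the jaws open and shut (so a half turn about z gives the same grasp; the last joint's range is limited). The gripper opens to 85 mm and grips with 20 to 120 N. Pads are 22 mm wide; open, the fingers measure 114 mm over their backs; the gripper's body (76 mm by 85 mm) begins 54 mm behind the grasp point. The pads swing forward as they close: fully open they stand 13 mm farther back than shut.
Start: joints at [1.252, 0.469, -0.049, 1.532, 0.024, 1.141, -0.082], TCP at [0.193, -0.647, 0.231] pointing down, gripper open.
Joint ranges: [-2.59, 2.59], [-0.33, 1.99], [-1.39, 1.29], [0.1, 2.45], [-1.04, 4.18], [0.21, 1.99], [-2.66, 2.66]. Speed limits (rad/s): [2.57, 2.57, 3.14, 3.14, 3.14, 3.14, 3.14].

INTERFACE

Orientations are given as a rotation vector (axis times angle).
In Python, from bench import arm gives the robot as it stands.
- The arm moves only by the tool move_arm, never from a script. Its arguments are lists of equal length, an entry for each row: "fingers": the closure in counts, from 0 (fully open) to 255 (shut); "slide": the shift along the tool's x, y, z in units of 50 mm (1.0 is 50 mm), a list of three; "angular": the turn, a rotation vector about the tool's x, y, z in units of 8 degrees (1.0 is 8 degrees), a list of three. A call has 1 to 20 rows; each row is the pose to reach, as a shift and turn from the pose commanded when the call began, along the tool's axes at that moment; what a row does not reach only later rows make up. A row lasts 1/10 s, in which the tool goes at most 50 mm and 8.59 degrees, less where a joint would pass 70% of its speed; a pose out of reach is approached as far as the arm can. A call with a gripper value outside its range is refused whole. The fingers move at their own pace and stop on an object; the grip force is fixed at half the most. Time passes only in rows, so rows that repeat a pose let the fingers close. It gives the time, the measured TCP pose, the force and the opening at its end, in the units of the state.
- arm.state(): the state, without advancing time (a new reading comes with each control period).
- arm.snapshot(name): name is "scene" or "side" or "wrist"; returns a dict with "color" (420x560x3 uint8, red, green, blue), "mtx" (3x3 intrinsics, pixels), "distortion" ([k1, k2, p1, p2, k3] as OpenCV has them; the pictures are not rectified), "pose" (4x4, takes a point from camera to world coordinates). Camera axes: x right, y down, z forward; pixel columns grow to the right and rows downward; lengths in m; the calibration is good to about 2 mm. A picture is of the moment at which its call begins. There is no depth.
- arm.close_job(): hands the job in, once; it reports no verdict.
Trained networks look in a picture, given as the dict that the camera call returned (one of the last four; its "shot" number tells which), for a name from the list of things; names that differ only in an ending like _2 or _b are one class to them, and where a whole thing is asked for, a point or a joint stands for the part that bears it (a point fixed in the world has none). Each returns a list of dicts, best first, with "confidence" (0 to 1); they miss things now and then, are a little off and sometimes report something else, mostly with a low value. They report only what shows in the picture. A call takes as long as a camera call.
- arm.outline_of(picture, name): "region" (420x560 bool, what is visible of it) and "box" ([centre column, centre row, width, height] in pixels, round what is visible of it).
The state is a dict: "time_s": time; "q": joint angles; "joint_velocities": joint speeds; "joint_efforts": joint torques, N m; "ee_pos": TCP position; "tcp_rot": TCP orientation; "wrist_force": force on the tool from outside, world axes, zero at the start; "torque": the same for the moment, N m; "opening": opening from 0.0 (shut) to 1.0 (fully open).
Only numpy, scipy, OpenCV 4.12 (cv2) and the standard library are available. Lean on these libraries where they do the work, as an engineer would, in place of code of your own. Each camera call takes 0.05 s, during which the arm holds its last target.

TASK

Open the sample port of the bench unit: with a fingertip press down once on the dark pad of the broad hatch with the round window, until its push-push latch lets go, then take the finger away so that the hatch pops up by itself. Keep clear and watch for a good two seconds that it stays open; do not push it shut again. Leave the narrow fuse hatch on the other unit shut, and do not pick up, knock over or shift the glassware and tools around.

Things in the scene. Friction and masses are not known exactly. Their poses are not given: they have to be found in the camera images.
- sample_unit: fixed grey housing, 180 mm (its x) by 140 mm (y), deck 100 mm above the table; origin: centre of its underside; its -x side faces the robot. The sample-port hatch on its deck: plate 97 mm (x) by 80 mm (y), 8 mm thick, 10 mm above the deck, with a round 42 mm dark-rimmed window, hinged on its far (+x) edge. The two units swap left and right places at random.
- sample_hatch_pad (a point): dark rubber pad (disc 26 mm across, 2 mm proud) on the broad sample-port hatch, 77 mm from the hinge axis, 19 mm from the free edge. This point: centre of its top face. Axes: z up out of the shut plate, -x to the free edge, y along the hinge. Hatch shut: 121 mm above the table, 22 mm in front (-x) of the unit's centre. Moves with the hatch.
- sample_hatch (a joint): hatch angle, rad: about 0.01 shut and latched, negative pressed in (stop -0.09, 7 mm down at the pad), 0.5 popped open (pad 37 mm higher). Push-push latch: pressing the pad 5 to 7 mm down (4 to 5 N) and letting go frees it; a damped spring swings it up within 1.5 s and holds it up. A shallower press leaves it latched; pressing the popped hatch fully down latches it shut.
- sample_latch (a joint): hidden pin of the sample hatch's latch, sideways position in m: 0 while latched as at the start, positive after a full press, about -0.007 once the hatch has popped (and on the left side of its track, below -0.002, while the hatch is pushed shut again).
- fuse_hatch (a joint): angle of the other unit's hatch, same kind of latch and the same values: about 0.01 shut, negative pressed in, 0.5 popped open. It must stay shut.
- fuse_unit: fixed grey housing of the fuse unit, the same 180 x 140 x 100 mm box; its hatch is a narrow plate 97 mm long by 40 mm wide with a like dark pad at the free edge, four cross ribs and no window. Origin: centre of its underside.
- vial: small amber glass vial, 18 mm across and 45 mm tall, standing on a front corner of the sample unit's deck; origin under its centre; loose, to be left alone
- stopper: dark rubber stopper, 20 to 26 mm across and 24 mm tall, standing on a front corner of the fuse unit's deck; origin under its centre; loose, to be left alone
- jar: small lidded glass jar, 48 mm across and 60 mm tall, on the table between the two units; origin under its centre; loose, to be left alone
- dish: shallow white dish, 84 mm across and 16 mm tall, on the table nearer the robot; origin under its centre; loose, to be left alone
- beaker: open glass beaker, 64 mm across and 85 mm tall, on the table to the left; origin under its centre; loose, to be left alone
- spatula: flat-bladed spatula with a wooden handle, 170 mm long, lying on the table nearer the robot; origin under its middle, handle to its -x; loose, to be left alone
- reagent: amber glass bottle, 60 mm across and 130 mm tall, on the table to the right; origin under its centre; loose, to be left alone
- brush: small brush 160 mm long lying on the table beyond the units; origin under its middle, handle to its -x; loose, to be left alone

How it is judged:
By the outcome, as a careful person would: the job done as asked, in the order asked, and still so for the second after the job is handed in, with the robot touching nothing.
It also fails if it takes over 38 s, if anything falls off the work surface, if the arm or the gripper's body presses on something with over 40 N, if the wrist force passes 120 N, or if a joint passes its speed limit or range.

## Working session

There is one attempt and no reset: what is moved stays moved. The work goes in short steps, Python scripts to look and compute and a tool call to move; the robot and the scene stay as the last step left them, time stands still between calls to the robot, and variables do not carry over. Pictures are saved under pics/ and viewed, and the job is handed in when it is done.

Besides the shell and the picture viewer there is one more tool, called after "Emit:" as name(argument=value, ...), one argument or row to a line, values as JSON. move_arm: Moves the arm, as the interface text tells. Its arguments: {"type":"object","properties":{"fingers":{"type":"array","items":{"type":"number"}},"slide":{"type":"array","items":{"type":"array","items":{"type":"number"}}},"angular":{"type":"array","items":{"type":"array","items":{"type":"number"}}}},"required":["fingers","slide","angular"]}

```bash
mkdir -p pics; ls; cat > h.py <<'E'
import numpy as np, cv2, pickle
from bench import arm
def save(n,c): cv2.imwrite(n,cv2.cvtColor(c,cv2.COLOR_RGB2BGR))
def ray(p,uv):
    u=cv2.undistortPoints(np.array([[uv]],float),p['mtx'],np.array(p['distortion'],float))[0,0]
    T=np.array(p['pose']); d=T[:3,:3]@np.array([u[0],u[1],1]); return T[:3,3],d/np.linalg.norm(d)
def atz(p,uv,z):
    o,d=ray(p,uv); return o+d*(z-o[2])/d[2]
def tri(rs):
    A=np.zeros((3,3));b=np.zeros(3)
    for o,d in rs:
        M=np.eye(3)-np.outer(d,d);A+=M;b+=M@o
    x=np.linalg.solve(A,b); return x,[np.linalg.norm((np.eye(3)-np.outer(d,d))@(x-o)) for o,d in rs]
def proj(p,X):
    T=np.linalg.inv(np.array(p['pose']));
    return cv2.projectPoints(np.array([X],float),cv2.Rodrigues(T[:3,:3])[0],T[:3,3],p['mtx'],np.array(p['distortion'],float))[0][0,0]
E
python3 - <<'E'
from h import *
print(arm.state())
for n in ['scene','side']:
    p=arm.snapshot(n); save(f'pics/{n}0.png',p['color'])
    pickle.dump(p,open(n+'0.pkl','wb'))
    for nm in ['sample_hatch_pad','sample_unit','fuse_unit','vial']:
        for r in arm.outline_of(p,nm)[:3]: print(n,nm,round(r['confidence'],2),np.round(r['box'],1))
E
```

```text
pics
{'time_s': 0.0, 'q': array([ 1.25209868,  0.46944351, -0.0485836 ,  1.53372093,  0.02406824,
        1.14097994, -0.08232223]), 'joint_velocities': array([ 9.77332148e-05, -3.13085376e-04, -2.01343919e-04,  5.15570308e-04,
       -2.18557047e-05, -1.48076363e-03, -1.94247980e-03]), 'joint_efforts': array([ 4.81022307e-04, -5.10307395e+01, -4.62508947e-02, -2.37712902e+01,
        1.07525018e-02,  7.59976683e-03,  3.33010782e-06]), 'ee_pos': array([ 0.19272905, -0.64628142,  0.23024855]), 'tcp_rot': array([-3.10675445e+00, -4.53321024e-01,  5.21909077e-04]), 'wrist_force': array([-0.39302589, -0.26292288, -1.23105013]), 'torque': array([-0.01687173, -0.03009546, -0.06187754]), 'opening': 0.9983663204184549}
scene sample_hatch_pad 0.64 [227.2 239.9  41.9  36.1]
scene sample_unit 0.79 [224.9 248.8  70.5  77.1]
scene sample_unit 0.26 [347.9 177.4  20.5  24.8]
scene fuse_unit 0.65 [225.9 249.9  71.2  78.2]
scene fuse_unit 0.56 [345.4 187.7  63.9  67.6]
side sample_hatch_pad 0.84 [274.  144.7  37.   25.8]
side sample_hatch_pad 0.72 [362.9 277.   31.   29.3]
side sample_unit 0.58 [277.2 165.3  76.3  63.4]
side sample_unit 0.17 [275.6 295.9  12.8  13.5]
side fuse_unit 0.82 [252.6 289.2 109.6  98.1]
side vial 0.18 [307.2 120.6  27.   43.1]
```

```bash
python3 - <<'E'
from h import *
for n in ['scene','side']:
    c=pickle.load(open(n+'0.pkl','rb'))['color']
    save(f'pics/{n}0b.png',cv2.resize(c,(784,588),interpolation=cv2.INTER_CUBIC))
E
```

```text
(no output)
```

View pics/scene0.png

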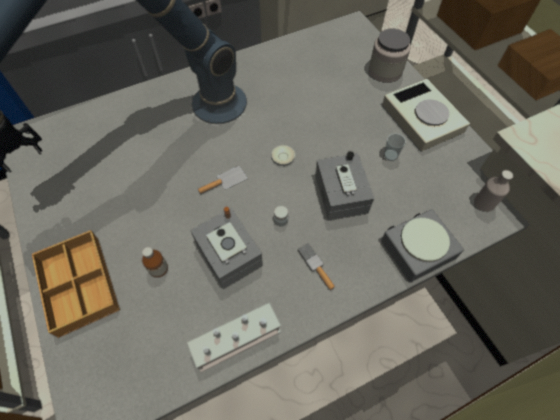

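View pics/side0.png

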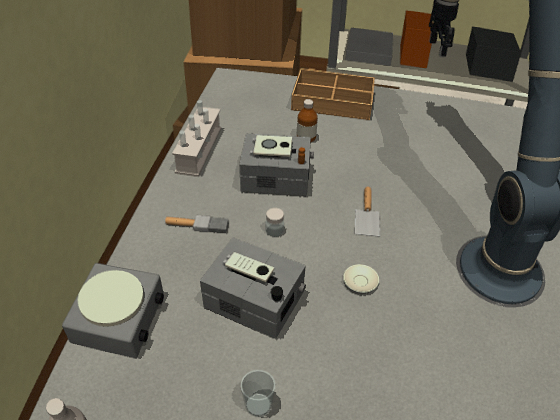

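The sample unit, with the round window and the amber vial on its front corner, is at about (227,245) in scene and (277,160) in side. The fuse unit is at (345,185) in scene and (255,285) in side. I'll zoom in on the pad.

```bash
python3 - <<'E'
from h import *
out=[]
for n,(x,y) in {'scene':(185,200),'side':(235,110)}.items():
    c=pickle.load(open(n+'0.pkl','rb'))['color'][y:y+90,x:x+90]
    out.append(cv2.resize(c,(396,396),interpolation=cv2.INTER_CUBIC))
save('pics/zoom0.png',np.hstack(out))
E
```

```text
(no output)
```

View pics/zoom0.png

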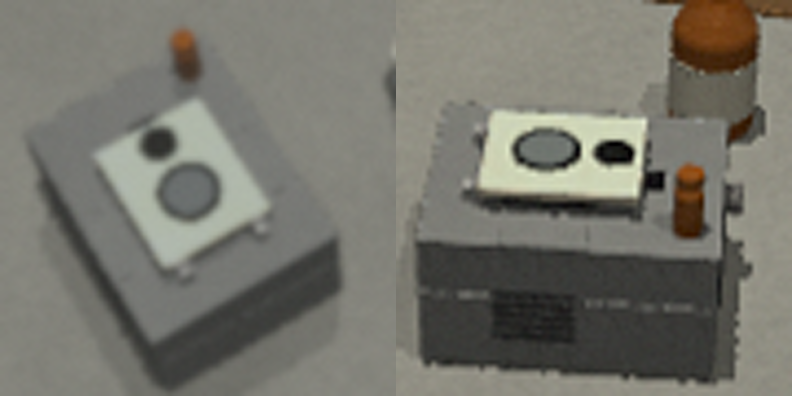

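```bash
python3 - <<'E'
from h import *
a=pickle.load(open('scene0.pkl','rb'));b=pickle.load(open('side0.pkl','rb'))
k=lambda x,y,ox,oy:(ox+(x+.5)/4.4-.5,oy+(y+.5)/4.4-.5)
S=lambda x,y:k(x,y,185,200); D=lambda x,y:k(x-396,y,235,110)
for n,s,d in [('pad',S(158,142),D(614,153)),('win',S(188,191),D(546,149)),('vialtop',S(182,36),D(690,172)),('vialbot',S(190,76),D(688,232))]:
    print(n,s,d,tri([ray(a,s),ray(b,d)]),atz(a,s,.121),atz(b,d,.121))
E
```

```text
pad (220.52272727272725, 231.88636363636363) (284.1590909090909, 144.38636363636363) (array([ 0.58949333, -0.21919536,  0.12212973]), [np.float64(0.000884186351971002), np.float64(0.0008841863519709812)]) [ 0.5879994  -0.21945269  0.121     ] [ 0.59038406 -0.21985352  0.121     ]
win (227.3409090909091, 243.02272727272725) (268.70454545454544, 143.47727272727272) (array([ 0.6305259 , -0.21535901,  0.12123664]), [np.float64(0.0007566739907283198), np.float64(0.000756673990728418)]) [ 0.6296557  -0.21564773  0.121     ] [ 0.63113798 -0.21497721  0.121     ]
vialtop (225.97727272727272, 207.79545454545453) (301.4318181818182, 148.70454545454544) (array([ 0.53746813, -0.17691298,  0.14784643]), [np.float64(0.001110694625891847), np.float64(0.00111069462589167)]) [ 0.5205478  -0.17396772  0.121     ] [ 0.54266056 -0.21112067  0.121     ]
vialbot (227.79545454545453, 216.88636363636363) (300.97727272727275, 162.3409090909091) (array([ 0.53878426, -0.1791994 ,  0.10008015]), [np.float64(0.0011678362617171681), np.float64(0.0011678362617171716)]) [ 0.55167122 -0.181234    0.121     ] [ 0.53469379 -0.15416945  0.121     ]
```

```bash
cat >> h.py <<'E'
from scipy.spatial.transform import Rotation as R
def rel(t,yaw=None):
    s=arm.state(); r=R.from_rotvec(s['tcp_rot']); 
    print('pos',s['ee_pos'],'axes',np.round(r.as_matrix(),3).tolist(),'F',s['wrist_force'],s['time_s'],s['opening'])
    print('slide',np.round(r.inv().apply(np.array(t)-s['ee_pos'])/.05,3))
    if yaw is not None:
        g=np.array([[np.cos(yaw),np.sin(yaw),0],[np.sin(yaw),-np.cos(yaw),0],[0,0,-1]])
        print('ang',np.round(np.degrees((r.inv()*R.from_matrix(g)).as_rotvec())/8,3))
E
python3 - <<'E'
from h import *
rel([.55,-.21,.24],.09)
rel([.5895,-.2193,.20],.09)
p=arm.snapshot('wrist'); print(np.round(np.linalg.inv(p['pose'])@np.append(arm.state()['ee_pos'],1),3),p['mtx'])
E
```

```text
pos [ 0.19292892 -0.64682032  0.23128657] axes [[0.958, 0.286, 0.0], [0.286, -0.958, 0.0], [0.0, -0.0, -1.0]] F [ 0.09775851  0.11937572 -0.31954576] 0.5 1.0005617568687977
slide [ 9.34  -6.331 -0.174]
ang [-0.    -0.     1.431]
pos [ 0.19292892 -0.64682032  0.23128657] axes [[0.958, 0.286, 0.0], [0.286, -0.958, 0.0], [0.0, -0.0, -1.0]] F [ 0.09775851  0.11937572 -0.31954576] 0.5 1.0005617568687977
slide [10.044 -5.927  0.626]
ang [-0.    -0.     1.431]
[0.    0.029 0.158 1.   ] [[355.8563283    0.         281.99634956]
 [  0.         355.8563283  212.26800576]
 [  0.           0.           1.        ]]
```

Emit:
move_arm(
  fingers=[255,255,255,255,255,255,255,255,255,255,255,255,255,255,255,255,255,255,255,255],
  slide=[
    [0.3,-0.2,0],
    [0.8,-0.5,0],
    [1.4,-0.9,0],
    [2.0,-1.3,0],
    [2.6,-1.7,0],
    [3.2,-2.1,0],
    [3.8,-2.5,0],
    [4.4,-2.9,0],
    [5.0,-3.3,0],
    [5.6,-3.7,0],
    [6.2,-4.1,0],
    [6.8,-4.5,0],
    [7.4,-4.9,0],
    [8.0,-5.3,0],
    [8.5,-5.6,0],
    [9.0,-5.9,0],
    [9.2,-6.1,0],
    [9.3,-6.3,0],
    [9.3,-6.3,0],
    [9.3,-6.3,0],
  ],
  angular=[
    [0,0,0.1],
    [0,0,0.2],
    [0,0,0.3],
    [0,0,0.4],
    [0,0,0.5],
    [0,0,0.6],
    [0,0,0.7],
    [0,0,0.8],
    [0,0,0.9],
    [0,0,1.0],
    [0,0,1.1],
    [0,0,1.2],
    [0,0,1.3],
    [0,0,1.4],
    [0,0,1.4],
    [0,0,1.4],
    [0,0,1.4],
    [0,0,1.4],
    [0,0,1.4],
    [0,0,1.4],
  ],
)

```text
time_s: 2.55
ee_pos: [0.5476, -0.2133, 0.2314]
tcp_rot: [3.137, 0.146, -0.001]
wrist_force: [-0.1, -0.2, -0.5]
opening: 0.001
```

```bash
python3 - <<'E'
from h import *
rel([.5895,-.2193,.20],.09)
p=arm.snapshot('wrist'); pickle.dump(p,open('w1.pkl','wb')); save('pics/w1.png',p['color'])
print(proj(p,[.5895,-.2193,.122]),proj(p,[.6305,-.2154,.12]))
for r in arm.outline_of(p,'sample_hatch_pad')[:3]: print(r['confidence'],r['box'])
E
```

```text
pos [ 0.54755857 -0.21334741  0.23135387] axes [[0.996, 0.093, -0.001], [0.093, -0.996, -0.001], [-0.001, 0.001, -1.0]] F [-0.06882153 -0.2373789  -0.478442  ] 2.55 0.0006614104772660402
slide [0.825 0.196 0.627]
ang [0.007 0.005 0.02 ]
[295.74935431 151.90637351] [296.16112661  91.27242904]
0.44 [170.2, 321.5, 74.3, 36.8]
```

View pics/w1.png

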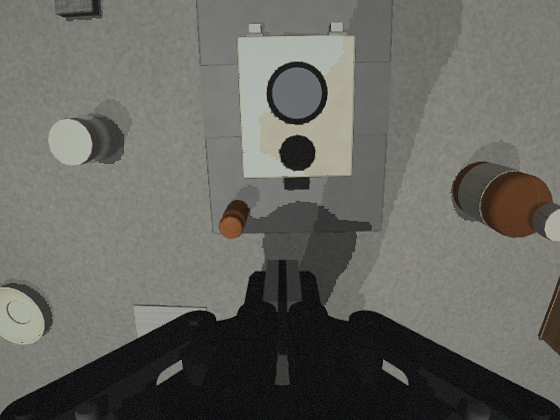

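The wrist view shows the pad at (297,153), the window at (297,93) and the vial at (233,218). My projected pad was (295.7,151.9), so it agrees to about 1 mm. The network's hit at (170,321) is the spatula blade, so I reject it.

```bash
python3 - <<'E'
from h import *
a=pickle.load(open('scene0.pkl','rb'));b=pickle.load(open('side0.pkl','rb'));w=pickle.load(open('w1.pkl','rb'))
c=w['color'][120:180,270:330].astype(int).max(2); m=(c<60).astype(np.uint8); n,l,s,ce=cv2.connectedComponentsWithStats(m); print(s,ce+[270,120])
uv=(297,153)
x=tri([ray(a,(220.5,231.9)),ray(b,(284.2,144.4)),ray(w,uv)]); print(x,atz(w,uv,.121),atz(w,(297,93),.119))
print('front edge',atz(w,(297,178),.119))
rel([x[0][0],x[0][1],.15])
E
```

```text
[[   0    0   60   60 2493]
 [  13    0   27    5   87]
 [  10   15   35   36  958]
 [  14   57   25    3   62]] [[300.60328921 148.61251504]
 [296.05747126 121.28735632]
 [297.08663883 152.51356994]
 [297.25806452 178.20967742]]
(array([ 0.58919562, -0.21971353,  0.1218222 ]), [np.float64(0.0006732488123478426), np.float64(0.0011517151542199922), np.float64(0.0006803006031096128)]) [ 0.58869032 -0.22031465  0.121     ] [ 0.62945481 -0.21612663  0.119     ]
front edge [ 0.57036456 -0.2223377   0.119     ]
pos [ 0.54762101 -0.21382123  0.23140427] axes [[0.996, 0.092, -0.0], [0.092, -0.996, -0.001], [-0.0, 0.001, -1.0]] F [ 0.70894448  0.20907369 -0.32742925] 2.65 6.371678381311784e-05
slide [0.818 0.192 1.628]
```

Emit:
move_arm(
  fingers=[255,255,255,255,255,255,255,255],
  slide=[
    [0.3,0.1,0],
    [0.6,0.2,0],
    [0.8,0.2,0.3],
    [0.8,0.2,0.7],
    [0.8,0.2,1.2],
    [0.8,0.2,1.6],
    [0.8,0.2,1.6],
    [0.8,0.2,1.6],
  ],
  angular=[
    [0,0,0],
    [0,0,0],
    [0,0,0],
    [0,0,0],
    [0,0,0],
    [0,0,0],
    [0,0,0],
    [0,0,0],
  ],
)

```text
time_s: 3.45
ee_pos: [0.5888, -0.2186, 0.1508]
tcp_rot: [-3.138, -0.147, 0.002]
wrist_force: [0.8, 0.1, 0.8]
opening: -0.0
```

```bash
python3 - <<'E'
from h import *
rel([.589,-.2197,.121])
p=arm.snapshot('wrist'); save('pics/w2.png',p['color'])
q=arm.snapshot('side'); save('pics/s2.png',cv2.resize(q['color'][90:190,210:340],(780,600),interpolation=cv2.INTER_CUBIC))
E
```

```text
pos [ 0.58883689 -0.21855631  0.15075641] axes [[0.996, 0.094, -0.001], [0.094, -0.996, 0.0], [-0.001, -0.0, -1.0]] F [0.81123622 0.12506404 0.79279612] 3.45 -0.00035490856698703336
slide [0.002 0.023 0.595]
```

View pics/w2.png

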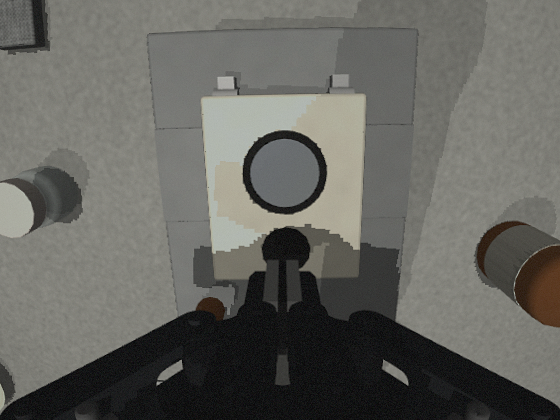

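View pics/s2.png

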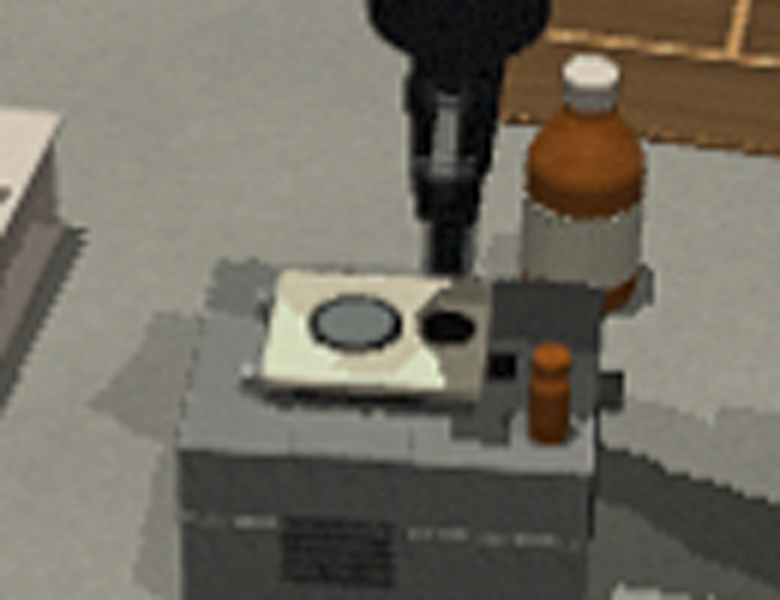

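The side view confirms the shut finger is right over the pad at (447,330), with the vial well clear.

Emit:
move_arm(
  fingers=[255,255,255,255,255,255],
  slide=[
    [0,0,0.3],
    [0,0,0.5],
    [0,0,0.56],
    [0,0,0.6],
    [0,0,0.64],
    [0,0,0.64],
  ],
  angular=[
    [0,0,0],
    [0,0,0],
    [0,0,0],
    [0,0,0],
    [0,0,0],
    [0,0,0],
  ],
)

```text
time_s: 4.15
ee_pos: [0.589, -0.2183, 0.1194]
tcp_rot: [-3.138, -0.148, 0.001]
wrist_force: [-2.6, 0.4, 3.5]
opening: 0.006
```

Emit:
move_arm(
  fingers=[255,255,255,255],
  slide=[
    [0,0,0.03],
    [0,0,0.06],
    [0,0,0.08],
    [0,0,0.08],
  ],
  angular=[
    [0,0,0],
    [0,0,0],
    [0,0,0],
    [0,0,0],
  ],
)

```text
time_s: 4.55
ee_pos: [0.5891, -0.2184, 0.1154]
tcp_rot: [3.138, 0.148, -0.0]
wrist_force: [-3.1, 1.0, 4.2]
opening: -0.001
```

Emit:
move_arm(
  fingers=[255,255,255],
  slide=[
    [0,0,0.02],
    [0,0,0.03],
    [0,0,0.03],
  ],
  angular=[
    [0,0,0],
    [0,0,0],
    [0,0,0],
  ],
)

```text
time_s: 4.85
ee_pos: [0.5891, -0.2184, 0.1137]
tcp_rot: [3.138, 0.148, -0.001]
wrist_force: [-3.5, 0.8, 3.6]
opening: 0.0
```

Emit:
move_arm(
  fingers=[255,255,255],
  slide=[
    [0,0,0.01],
    [0,0,0.02],
    [0,0,0.02],
  ],
  angular=[
    [0,0,0],
    [0,0,0],
    [0,0,0],
  ],
)

```text
time_s: 5.15
ee_pos: [0.5892, -0.2184, 0.1136]
tcp_rot: [3.138, 0.148, -0.0]
wrist_force: [-5.6, 1.0, 9.7]
opening: -0.0
```

Force has risen to 9.7 N with no further travel, so the hatch is at its stop. Retracting straight up.

Emit:
move_arm(
  fingers=[255,255,255,255,255,255,255,255,255],
  slide=[
    [0,0,-0.3],
    [0,0,-0.8],
    [0,0,-1.5],
    [0,0,-2.2],
    [0,0,-2.8],
    [-0.5,0,-3.2],
    [-1.0,0,-3.4],
    [-1.5,0,-3.5],
    [-1.5,0,-3.5],
  ],
  angular=[
    [0,0,0],
    [0,0,0],
    [0,0,0],
    [0,0,0],
    [0,0,0],
    [0,0,0],
    [0,0,0],
    [0,0,0],
    [0,0,0],
  ],
)

```text
time_s: 6.05
ee_pos: [0.5133, -0.2267, 0.2899]
tcp_rot: [3.136, 0.144, 0.005]
wrist_force: [0.4, -0.9, 0.7]
opening: 0.0
```

Emit:
move_arm(
  fingers=[255,255,255,255,255,255,255,255,255,255,255,255],
  slide=[
    [0,0,0],
    [0,0,0],
    [0,0,0],
    [0,0,0],
    [0,0,0],
    [0,0,0],
    [0,0,0],
    [0,0,0],
    [0,0,0],
    [0,0,0],
    [0,0,0],
    [0,0,0],
  ],
  angular=[
    [0,0,0],
    [0,0,0],
    [0,0,0],
    [0,0,0],
    [0,0,0],
    [0,0,0],
    [0,0,0],
    [0,0,0],
    [0,0,0],
    [0,0,0],
    [0,0,0],
    [0,0,0],
  ],
)

```text
time_s: 7.25
ee_pos: [0.5146, -0.2254, 0.2879]
tcp_rot: [3.138, 0.148, 0.0]
wrist_force: [0.2, 0.1, 0.2]
opening: 0.002
```

```bash
cat > look.py <<'E'
import sys
from h import *
n=sys.argv[1]
p=arm.snapshot('wrist'); q=arm.snapshot('side'); pickle.dump((p,q),open(n+'.pkl','wb'))
print(arm.state()['time_s'],arm.state()['wrist_force'])
save(f'pics/{n}.png',np.vstack([cv2.resize(q['color'][80:330,130:480],(420,300)),cv2.resize(p['color'],(420,300))]))
E
python3 look.py a3
```

```text
7.35 [ 0.05118947 -1.20762345  0.32816852]
```

View pics/a3.png

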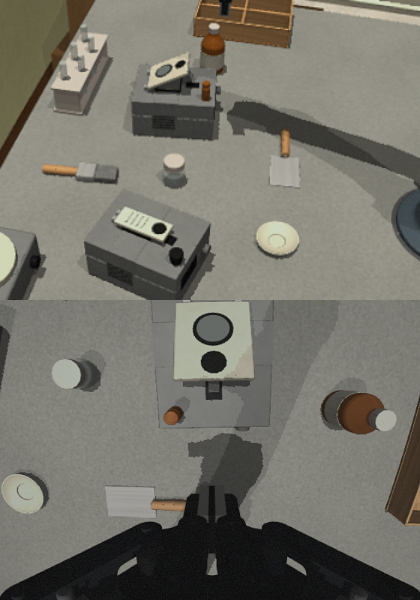

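The hatch has popped open: it is tilted in the side view at (170,70). The fuse hatch is flat and the vial is standing. I'll wait two more seconds and look again.

Emit:
move_arm(
  fingers=[255,255,255,255,255,255,255,255,255,255,255,255,255,255,255,255,255,255,255,255],
  slide=[
    [0,0,0],
    [0,0,0],
    [0,0,0],
    [0,0,0],
    [0,0,0],
    [0,0,0],
    [0,0,0],
    [0,0,0],
    [0,0,0],
    [0,0,0],
    [0,0,0],
    [0,0,0],
    [0,0,0],
    [0,0,0],
    [0,0,0],
    [0,0,0],
    [0,0,0],
    [0,0,0],
    [0,0,0],
    [0,0,0],
  ],
  angular=[
    [0,0,0],
    [0,0,0],
    [0,0,0],
    [0,0,0],
    [0,0,0],
    [0,0,0],
    [0,0,0],
    [0,0,0],
    [0,0,0],
    [0,0,0],
    [0,0,0],
    [0,0,0],
    [0,0,0],
    [0,0,0],
    [0,0,0],
    [0,0,0],
    [0,0,0],
    [0,0,0],
    [0,0,0],
    [0,0,0],
  ],
)

```text
time_s: 9.35
ee_pos: [0.5146, -0.2254, 0.2878]
tcp_rot: [3.138, 0.148, 0.0]
wrist_force: [0.2, 0.5, -0.1]
opening: 0.003
```

Emit:
move_arm(
  fingers=[255,255,255,255,255],
  slide=[
    [0,0,0],
    [0,0,0],
    [0,0,0],
    [0,0,0],
    [0,0,0],
  ],
  angular=[
    [0,0,0],
    [0,0,0],
    [0,0,0],
    [0,0,0],
    [0,0,0],
  ],
)

```text
time_s: 9.85
ee_pos: [0.5146, -0.2253, 0.2878]
tcp_rot: [3.138, 0.148, 0.0]
wrist_force: [-0.5, -0.4, 0.5]
opening: -0.003
```

```bash
python3 look.py a4; python3 - <<'E'
from h import *
(p,q)=pickle.load(open('a4.pkl','rb'));(p0,q0)=pickle.load(open('a3.pkl','rb'))
s0=pickle.load(open('side0.pkl','rb'))
d=np.abs(q['color'].astype(int)-q0['color']).max(2)[100:330,140:400]
print('changed px since a3',(d>40).sum())
d=np.abs(q['color'].astype(int)-s0['color']).max(2)
save('pics/diff.png',np.repeat((d>50)[...,None]*255,3,2).astype(np.uint8))
# pad now
g=p['color'].max(2)
def dark(c,x0,y0,x1,y1,t=60):
    m=(c[y0:y1,x0:x1].max(2)<t).astype(np.uint8); n,l,s,ce=cv2.connectedComponentsWithStats(m)
    return [(s[i,4],ce[i]+[x0,y0]) for i in range(1,n) if s[i,4]>15]
print(dark(p['color'],260,50,310,110)); print(dark(q['color'],255,120,300,165))
E
```

```text
9.95 [-0.02803084 -0.6645433   0.37322771]
changed px since a3 0
[(np.int32(255), array([283.71372549,  56.78039216])), (np.int32(818), array([284.53545232,  86.33007335]))]
[(np.int32(29), array([279.62068966, 133.10344828])), (np.int32(296), array([276.375     , 151.16554054]))]
```

View pics/a4.png

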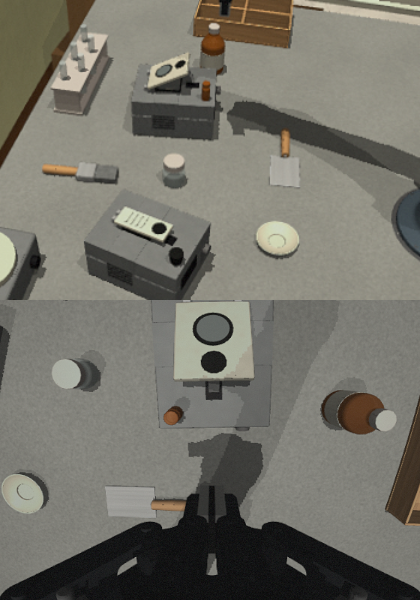

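View pics/diff.png

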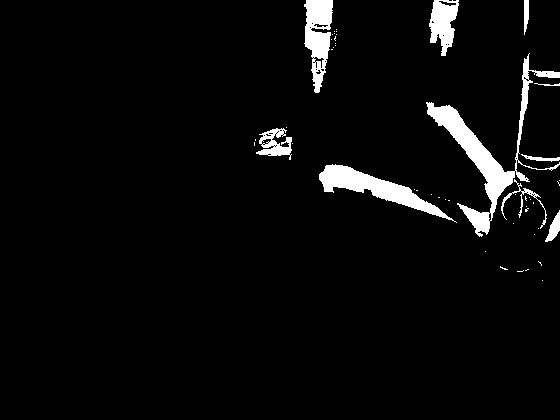

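```bash
python3 - <<'E'
from h import *
(p,q)=pickle.load(open('a4.pkl','rb'))
print(tri([ray(p,(284.5,86.3)),ray(q,(279.6,133.1))]))
print(arm.close_job())
E
```

```text
(array([ 0.60215805, -0.21882195,  0.15642733]), [np.float64(0.0010601914078555478), np.float64(0.0010601914078555077)])
the job is handed in; nothing more can be done
None
```

The sample port is open and the job is handed in. I pressed the broad hatch's pad once with the shut fingertips, down to its stop. That took about 7 mm of travel at roughly 4 N, rising to 9.7 N at the stop. I then pulled straight up and the hatch popped open by itself.

- **Stays open:** I watched for about 4 s after release. Two side pictures 2.6 s apart showed no change around the units. The pad now measures 0.156 m high, against 0.122 m shut. That is a rise of about 35 mm, close to the 37 mm expected.
- **Nothing else moved:** comparing the side view before and after, only the arm, its shadow and the sample hatch differ. The fuse hatch is still shut, and the vial, stopper and other glassware and tools are in place.
- **Network results I set aside:** the pad network found the spatula blade instead in the wrist view, and in the first two pictures it gave either the wrong hatch or a box too large to be the pad. I located the pad directly from pixels in three camera views, which agreed to about 1 mm.
- **Not checked directly:** the hatch angle and latch pin position can't be read by the robot, so I judged them from the pictures only.

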